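# Wedge up a carving panel and hold it

## Task

Crank the hold-down's handwheel anticlockwise (seen from above) by its black knob, about half a turn, until its red finger points straight away from the carved panel. Then slide the wooden wedge, thin end first and flat on the base board, under the middle of the panel's front edge until that edge just lifts clear of its two rests, by about 4 mm (the wedge's black line is then at the panel's edge) and never much more. Finish while still gripping the wedge in place, with the wedge alone holding the edge up and the panel's back edge still down on the board; leave the other things on the bench where they are.

Things in the scene. Friction and masses are not known exactly. Their poses are not given: they have to be found in the camera images.
- base: plywood base board fixed on the bench, top face 18 mm up. Origin: at bench level, straight below the middle of the panel's front (robot-side) edge. x points to the panel's back edge (the wedge's push direction), y left towards the handwheel, z up. Spans x -110 to 235, y -125 to 125 mm (to 210 mm at the handwheel); its bare 110 mm in front of the panel is where the wedge slides.
- mouth (a point): point on the base board's top face, straight below the middle of the panel's front edge at the start (18 mm above the base's origin, same axes): the wedge goes in here, along +x. The panel's underside is 8 mm above it at rest.
- front_rest: two dark wood rest blocks fixed on the base board under the panel's front edge, 8 mm high, 24 mm deep from x = 2 to 26 mm, each 45 mm wide, centred 85 mm left and right of the mouth (so a 125 mm wide free gap between them). Same origin and axes as the base.
- panel: pale carved panel with dark rosette and border, 200 (x) x 220 (y) x 20 mm, 0.37 to 0.75 kg, lying loose on the front rests and on a rear strip (8 mm high, 1 to 31 mm in from its back edge), 2.5 mm short of a fence that stops it sliding back. Origin: centre of its underside, x towards the back edge, z up. Its top rests 46 mm above the bench.
- panel_front (a point): middle of the panel's front bottom edge; 8 mm above the mouth at rest, about 12 mm when lifted as wanted
- panel_back (a point): middle of the panel's back bottom edge
- hold_down (a joint): handwheel angle, rad: 0 = red finger straight across the panel (base -y), pi = straight away from it (base +y); grows anticlockwise from above. Starts -0.35 to 0.35, stops at -0.7 and 3.9, stays where left; 3 to 4 N at the knob turns it. Upright axis at base x 60, y 165 mm. Wheel 100 mm wide, top face 86 mm above the bench. The finger hangs 2 mm above the panel's top and blocks its lifting.
- crank_knob (a point): grip point on the upright black knob of the handwheel, 24 mm above the wheel's top face; knob 16 mm diameter, 40 mm tall (top 126 mm above the bench), revolving freely on its own pin, 40 mm from the wheel's axis on the side opposite the finger. At joint angle q it lies from the axis at base (-40 sin q, 40 cos q) mm.
- finger_tip (a point): end of the red finger, 85 mm from the wheel's axis; the finger is 24 mm wide, 12 mm thick, under the wheel
- wedge: loose pale wooden wedge, thick half green, 105 x 34 mm, 3 mm high at the thin tip rising evenly (1 in 5) to 24 mm; 50 g. Lies on the bench left or right of the board. Origin: centre of its underside; x points to the thin tip (tip at +52.5 mm, thick end at -52.5 mm), z up. A black line crosses its top 45 mm from the tip, where it is 12 mm high.
- wedge_tip (a point): middle of the wedge's thin end, at its underside
- wedge_grip (a point): place to grip the wedge across its 34 mm width, on the green half, 33 mm behind its origin (85.5 mm from the tip), 10 mm above its underside; the wedge is 20 mm high there
- stone: sharpening stone, grey on a dark wood block 110 x 45 x 24 mm; bystander. Origin: middle of its underside
- gouge_a: carving gouge, 220 mm, mid-brown handle, lying on the blue tool roll; bystander. Origin: middle of its underside at mid-handle
- gouge_b: carving gouge, 220 mm, pale handle, lying on the blue tool roll; bystander. Origin: middle of its underside at mid-handle
- mallet: wooden mallet standing on its 75 mm square head, handle up, 240 mm tall; bystander. Origin: middle of its underside
- glue: white glue bottle with red cap, 56 mm diameter, 150 mm tall; bystander. Origin: middle of its underside
Not all that is in view belongs to the job. What is shaped like the wedge but orange or purple is not meant.

How it is judged:
By the outcome, as a careful person would: the job done as asked, in the order asked, and still so for the second after the job is handed in, while the arm keeps its last pose, push and grip.
It also fails if it takes over 64 s, if anything falls off the work surface, if the arm or the gripper's body presses on something with over 40 N, if the wrist force passes 120 N, or if a joint passes its speed limit or range.

## Robot

A 6-joint arm with a two-finger parallel gripper is mounted at the origin on the work surface. World frame = base frame: x ahead of the robot, y to its left, z up, the work surface at z = 0. Lengths are in mm, angles in rad, forces in N, time in s.
With the tool pointing down it reaches from about 300 to 775 mm from the base axis. Payload 14.6 kg.
Tool frame: the origin (TCP) lies midway between the tips of the shut fingers; the grasp point (between the pads) lies 19 mm behind it; y points along the fingers, z is the direction in which the jaws open and shut, and the axes are right-handed (so a half turn about y gives the same grasp; the last joint's range is limited). The gripper opens to 94 mm and grips with 3 to 60 N. Pads are 16 mm wide; open, the fingers measure 119 mm over their backs; the gripper's body (75 mm by 177 mm) begins 78 mm behind the grasp point.
Start: joints at [1.16, 0.3, 1.521, -0, 1.321, -0.067], TCP at [185.384, 517.805, 205.446] pointing down, gripper open.
Joint ranges: [-3.03, 3.03], [-0.79, 2.21], [0.23, 2.52], [-1.04, 4.18], [0, 3.07], [-2.55, 2.55]. Speed limits (rad/s): [2.22, 2.22, 2.57, 3.14, 3.14, 3.14].

## Interface

Orientations are given as [roll, pitch, yaw] about the fixed x, y, z axes, in that order (R = Rz(yaw) Ry(pitch) Rx(roll)).
In Python, from cell import manip gives the robot as it stands.
- The arm moves only by the tool play_rows, never from a script. Its argument "series" is a list of rows, each a list of 3 entries, a list of its own where there are three numbers: the shift along the tool's x, y, z in m, then the turn about the tool's y in rad, then the closure, from 0 (fully open) to 1 (shut). In form: [[[dx, dy, dz], twist, grip], ...]. A call has 1 to 20 rows; each row is the pose to reach, as a shift and turn from the pose measured when the call began, along the tool's axes at that moment; what a row does not reach only later rows make up. A row lasts 1/10 s, in which the tool goes at most 50 mm and 8.59 degrees, less where a joint would pass 70% of its speed; a pose out of reach is approached as far as the arm can. A call with a gripper value outside its range is refused whole. The fingers move at their own pace and stop on an object; "squeeze" is the grip in N (left out, the last holds). Time passes only in rows, so rows that repeat a pose let the fingers close. It gives the time, the measured TCP pose, the force and the opening at its end, in the units of the state.
- manip.read_state(): the state, without advancing time (a new reading comes with each control period).
- manip.camera(name): name is "scene" or "side" or "wrist"; returns the picture (384x512x3 uint8, red, green, blue); there is no depth.
- manip.camera_params(name): a dict with "K" (3x3 intrinsics, pixels), "rvec" (rotation vector, rad) and "tvec" (3), from world to camera coordinates, as OpenCV has them. Camera axes: x right, y down, z forward; pixel columns grow to the right and rows downward; lengths in mm; the calibration is good to about 2 mm. A picture is of the moment at which its call begins: read the wrist's pose just before it. camera_params takes no time and is no camera call; for the wrist camera it gives the pose at the moment of the call.
- manip.sign_off(): hands the job in, once; it reports no verdict.
The state is a dict: "clock": time; "joints": joint angles; "qd": joint speeds; "effort": joint torques, N m; "eef_pos": TCP position; "eef_rot": TCP orientation; "wrist_force": force on the tool from outside, world axes, zero at the start; "moment": the same for the moment, N m; "finger_gap": finger opening in mm.
Only numpy, scipy, OpenCV 4.12 (cv2) and the standard library are available. Lean on these libraries where they do the work, as an engineer would, in place of code of your own. Each camera call takes 0.05 s, during which the arm holds its last target. There are 200 camera calls.

## Working session

There is one attempt and no reset: what is moved stays moved. The work goes in short steps, Python scripts to look and compute and a tool call to move; the robot and the scene stay as the last step left them, time stands still between calls to the robot, and variables do not carry over. Pictures are saved under pics/ and viewed, about 8 in all and at most 12, crops included, and the job is handed in when it is done.

Besides the shell and the picture viewer there is one more tool, called as name([rows], argument=value, ...), one row to a line, values as JSON. play_rows: Moves the arm, as the interface text tells. Its arguments: {"type":"object","properties":{"series":{"type":"array","items":{"type":"array"}},"squeeze":{"type":"number"}},"required":["series"]}

```bash
mkdir -p pics; ls; cat > h.py <<'E'
import numpy as np,cv2
from cell import manip
def P(n):
    p=manip.camera_params(n);return np.array(p["K"],float),cv2.Rodrigues(np.array(p["rvec"],float))[0],np.array(p["tvec"],float).ravel()
def ray(n,uv,z,p=None):
    K,R,t=p or P(n);d=R.T@np.linalg.inv(K)@np.array([uv[0],uv[1],1.]);c=-R.T@t
    return c+d*(z-c[2])/d[2]
def proj(n,X,p=None):
    K,R,t=p or P(n);q=K@(R@np.array(X,float)+t);return q[:2]/q[2]
def snap(n,f):
    im=manip.camera(n);cv2.imwrite("pics/"+f,cv2.cvtColor(im,cv2.COLOR_RGB2BGR));np.save("pics/"+f+".npy",im);return im
E
python3 - <<'E'
from h import *
s=manip.read_state();print(s)
a=snap("scene","s0.png");b=snap("side","d0.png");
for n in("scene","side"):
    K,R,t=P(n);print(n,K[0,0],-R.T@t)
E
```

```text
pics
{'clock': 0.0, 'joints': array([ 1.16040786e+00,  3.00511470e-01,  1.52156929e+00,  5.73677802e-06,
        1.32070356e+00, -6.65912902e-02]), 'qd': array([-0.0007835 ,  0.00064285, -0.00051347,  0.00168895, -0.00056072,
       -0.00196655]), 'effort': array([ 6.46163589e-04, -5.31802905e+01, -3.52740061e+01,  7.08806422e-02,
        2.44899967e-02, -1.31711677e-04]), 'eef_pos': array([185.27844366, 517.57729993, 204.86917593]), 'eef_rot': array([-1.57198498e+00,  8.48400846e-05, -3.43798647e-01]), 'wrist_force': array([0.40059507, 0.11226036, 0.85436207]), 'moment': array([ 0.00171449, -0.02736349,  0.02789202]), 'finger_gap': 94.17410275937178}
scene 407.24433049497964 [1220.71118773 -722.50602381  957.89306395]
side 455.4498720030674 [-318.03679587 -909.65655909  900.80636115]
```

View pics/s0.png

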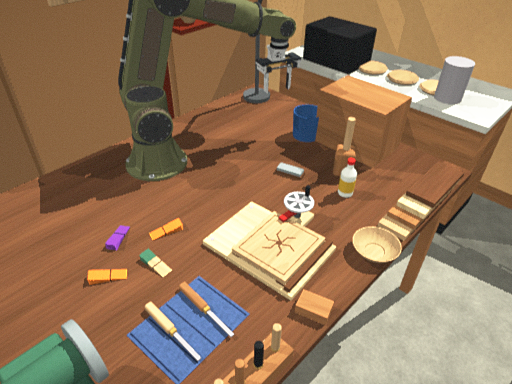

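View pics/d0.png

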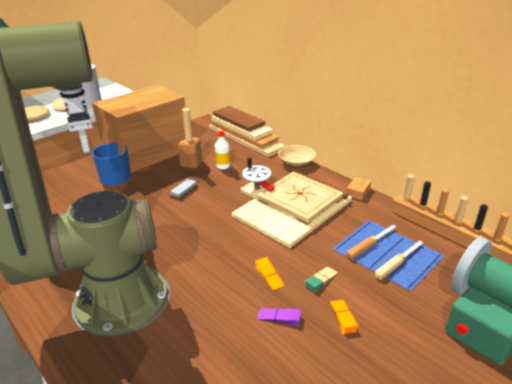

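The scene view shows the board at about (270,245), the wheel at (298,203) with its knob at (308,190), and the wedge at (156,263) with its green thick end at (150,257). I'll enlarge both views to pick points.

```bash
python3 - <<'E'
import cv2,numpy as np
a=cv2.imread("pics/s0.png")[175:300,195:345];b=cv2.imread("pics/d0.png")[150:255,225:360]
a=cv2.resize(a,None,fx=5,fy=5,interpolation=cv2.INTER_CUBIC)
cv2.imwrite("pics/c1.png",a[:600]);
b=cv2.resize(b,None,fx=5,fy=5,interpolation=cv2.INTER_CUBIC);cv2.imwrite("pics/c2.png",b)
E
```

```text
(no output)
```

View pics/c1.png

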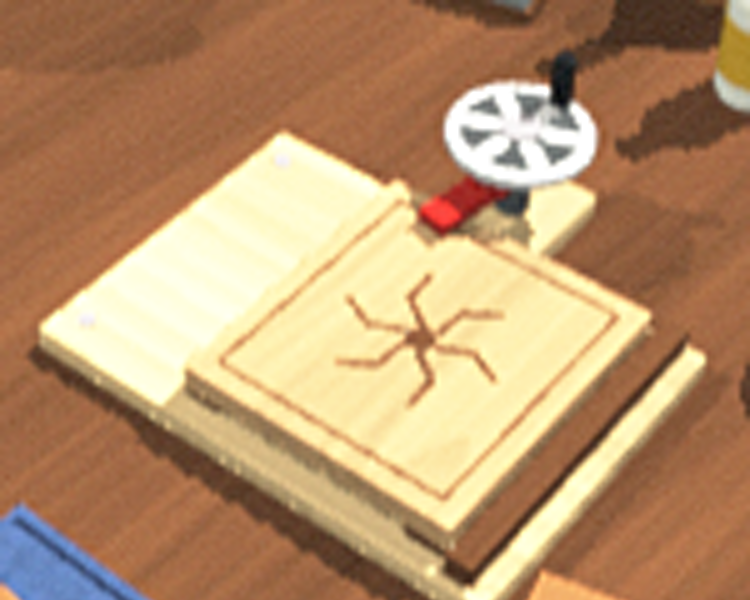

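View pics/c2.png

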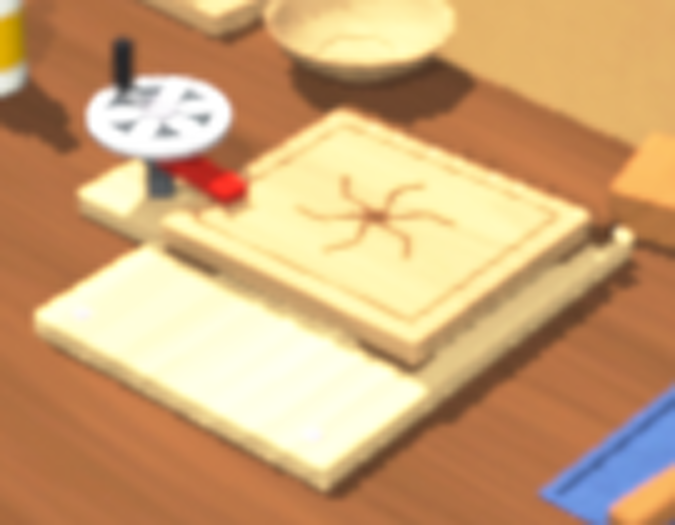

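```bash
cat > fit.py <<'E'
from h import *
from scipy.optimize import least_squares
obs={"scene":([195,175],[((-110,125,18),(283,133)),((-110,-125,18),(42,328)),((0,-110,46),(188,370)),((200,-110,46),(453,530)),((200,110,46),(650,317)),((60,165,86),(520,132))]),
"side":([225,150],[((-110,125,18),(38,318)),((-110,-125,18),(327,473)),((0,-110,46),(413,348)),((0,110,46),(163,222)),((200,110,46),(345,110)),((200,-110,46),(592,212)),((60,165,86),(158,115))])}
px={"scene":P("scene"),"side":P("side")}
L=[(n,np.array(b,float),ray(n,(np.array(p)+.5)/5-.5+o,b[2],px[n])) for n,(o,l) in obs.items() for b,p in l]
def T(v,b): c,s=np.cos(v[2]),np.sin(v[2]);return np.array([v[0]+c*b[0]-s*b[1],v[1]+s*b[0]+c*b[1]])
r=least_squares(lambda v:np.concatenate([T(v,b)-w[:2] for n,b,w in L]),[500,0,0],x_scale=[100,100,1],loss="soft_l1",f_scale=2)
print(r.x)
for n,b,w in L: print(n,b,(T(r.x,b)-w[:2]).round(1))
v=r.x
for n,p in (("scene",(565,56)),("side",(123,42))):
    w=ray(n,(np.array(p)+.5)/5-.5+obs[n][0],124,px[n]);print("knob",n,w.round(1))
ax=T(v,(60,165));print("axis",ax)
for n in px:
    im=np.load(f"pics/{'s0' if n=='scene' else 'd0'}.png.npy");hsv=cv2.cvtColor(im,cv2.COLOR_RGB2HSV)
    m=cv2.inRange(hsv,(65,80,40),(90,255,255))
    k,lab,st,ce=cv2.connectedComponentsWithStats(m)
    for i in range(1,k):
        if 15<st[i,4]<3000: print(n,"green",st[i],ce[i].round(1),ray(n,ce[i],14,px[n]).round(1))
for n,p in(("scene",(170.5,272)),("side",(334,269))): print("tip approx",n,ray(n,p,3,px[n]).round(1))
E
python3 fit.py
```

```text
[ 5.79824679e+02 -3.87305393e+01  9.32894881e-02]
scene [-110.  125.   18.] [-2.6 -1.8]
scene [-110. -125.   18.] [-2.6 -4.9]
scene [   0. -110.   46.] [-6.3 -1.9]
scene [ 200. -110.   46.] [-0.7 -2.7]
scene [200. 110.  46.] [-1.6  3. ]
scene [ 60. 165.  86.] [-3.2  1.2]
side [-110.  125.   18.] [2.9 2.4]
side [-110. -125.   18.] [4.1 0.4]
side [   0. -110.   46.] [8.3 0.1]
side [  0. 110.  46.] [2.1 1. ]
side [200. 110.  46.] [-0.3  1. ]
side [ 200. -110.   46.] [ 0.2 -2.9]
side [ 60. 165.  86.] [6.  1.9]
knob scene [625.7 174.5 124. ]
knob side [626.7 174.6 124. ]
axis [624.19333214 131.1412436 ]
scene green [140 249  15  15 122] [146.6 255.7] [ 407.6 -330.8   14. ]
side green [ 0 19  6  8 26] [ 1.5 23.3] [ 861.2 3781.2   14. ]
side green [306 277  16  15 167] [313.3 283.6] [ 405.4 -331.9   14. ]
tip approx scene [ 503.3 -313.9    3. ]
tip approx side [ 501.8 -326.2    3. ]
```

```bash
python3 - <<'E'
from h import *
for n,n2,p,z in (("scene","mallet base",(343,172),5),("side","mallet base",(190,163),5),("scene","mallet top",(350,120),238),("side","mallet top",(186,111),238),("scene","glue cap",(351,160),148),("side","glue cap",(222,134),148),("scene","stone",(290,168),24),("side","stone",(183,185),24),("scene","boxcornertop",(325,90),150)): print(n2,n,ray(n,p,z).round(0))
s=manip.read_state();c=[500,174,0]
def tool(d,yaw):
    c,s=np.cos(yaw),np.sin(yaw);return [c*d[0]+s*d[1],-d[2],-s*d[0]+c*d[1]]
e=s["eef_pos"];y=s["eef_rot"][2];print(tool(np.array([626,174.5,220])-e,y),"twist",-(0.093-y))
K,R,t=P("wrist");print("wristcam",-R.T@t-e,R[2])
E
```

```text
mallet base scene [586. 471.   5.]
mallet base side [571. 478.   5.]
mallet top scene [581. 462. 238.]
mallet top side [565. 458. 238.]
glue cap scene [661. 371. 148.]
glue cap side [652. 358. 148.]
stone scene [436. 323.  24.]
stone side [435. 330.  24.]
boxcornertop scene [267. 761. 150.]
[np.float64(530.5470382009732), np.float64(-15.037991834712585), np.float64(-174.48089873246525)] twist -0.4368068852226439
wristcam [-70.9983091   25.05898679 178.1279323 ] [ 0.24502888 -0.08848514 -0.96546943]
```

play_rows([
  [[0.53, -0.015, -0.175], -0.437, 0.3],
  [[0.53, -0.015, -0.175], -0.437, 0.3],
  [[0.53, -0.015, -0.175], -0.437, 0.3],
  [[0.53, -0.015, -0.175], -0.437, 0.3],
  [[0.53, -0.015, -0.175], -0.437, 0.3],
  [[0.53, -0.015, -0.175], -0.437, 0.3],
  [[0.53, -0.015, -0.175], -0.437, 0.3],
  [[0.53, -0.015, -0.175], -0.437, 0.3],
  [[0.53, -0.015, -0.175], -0.437, 0.3],
  [[0.53, -0.015, -0.175], -0.437, 0.3],
  [[0.53, -0.015, -0.175], -0.437, 0.3],
  [[0.53, -0.015, -0.175], -0.437, 0.3],
  [[0.53, -0.015, -0.175], -0.437, 0.3],
  [[0.53, -0.015, -0.175], -0.437, 0.3],
  [[0.53, -0.015, -0.175], -0.437, 0.3],
  [[0.53, -0.015, -0.175], -0.437, 0.3],
], squeeze=30)

```text
clock: 1.7
eef_pos: [624.6, 175.3, 220.4]
eef_rot: [-1.572, 0.0, 0.095]
wrist_force: [-0.3, 0.8, -1.1]
finger_gap: 65.3
```

```bash
python3 - <<'E'
from h import *
s=manip.read_state();print(s["clock"],s["eef_pos"],s["eef_rot"],s["finger_gap"],s["wrist_force"])
np.savez("pics/w1p.npz",*P("wrist"));snap("wrist","w1.png")
E
```

```text
1.7 [624.60762507 175.25853264 220.39923779] [-1.57161057e+00  2.65170178e-04  9.46583476e-02] 65.33640132644982 [-0.34656284  0.76325781 -1.10416137]
```

View pics/w1.png

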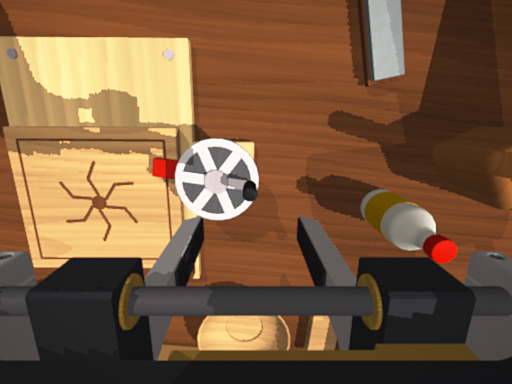

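The wrist view shows the wheel centre at (217,180), the knob top at (250,189), the finger tip at (153,167), the board's front-left corner at (190,38), and the panel's front edge along row 128.

```bash
python3 - <<'E'
from h import *
d=np.load("pics/w1p.npz");p=(d["arr_0"],d["arr_1"],d["arr_2"])
im=np.load("pics/w1.png.npy")
w=cv2.inRange(cv2.cvtColor(im,cv2.COLOR_RGB2HSV),(0,0,185),(180,35,255));w[:130]=0;w[225:]=0;w[:,:165]=0;w[:,265:]=0
pts=cv2.findNonZero(w);h=cv2.convexHull(pts);e=cv2.fitEllipse(h);print(e)
ax=ray("w",e[0],86,p);print("axis",ax)
k=cv2.inRange(im,(0,0,0),(45,45,45));k[:170]=0;k[210:]=0;k[:,:232]=0;k[:,265:]=0
mk=cv2.moments(k,True);c=(mk["m10"]/mk["m00"],mk["m01"]/mk["m00"]);print("knob",c,mk["m00"],ray("w",c,118,p),ray("w",(250,190),126,p))
for n,uv,z in(("corner FL",(191,38),18),("panel front L",(178,128),46),("panel front mid",(90,128),46),("panel front far",(5,128),46),("board edge far",(5,38),18),("tip",(153,167),54)):print(n,ray("w",uv,z,p).round(1))
E
```

```text
((216.4139404296875, 178.7539520263672), (80.67621612548828, 83.7143783569336), 114.31636810302734)
axis [622.5022564  134.74290624  86.        ]
knob (248.475, 190.20625) 160.0 [624.27240862 172.90972917 118.        ] [621.77171099 174.31430766 126.        ]
corner FL [460.7  84.5  18. ]
panel front L [571.   78.2  46. ]
panel front mid [581.5 -32.4  46. ]
panel front far [ 591.6 -139.3   46. ]
board edge far [ 482.7 -148.3   18. ]
tip [622.3  49.6  54. ]
```

play_rows([
  [[-0.001, 0.04, -0.002], 0, 0.3],
  [[-0.001, 0.08, -0.002], 0, 0.3],
  [[-0.001, 0.11, -0.002], 0, 0.3],
  [[-0.001, 0.126, -0.002], 0, 0.3],
  [[-0.001, 0.126, -0.002], 0, 0.3],
  [[-0.001, 0.126, -0.002], 0, 0.5],
  [[-0.001, 0.126, -0.002], 0, 0.7],
  [[-0.001, 0.126, -0.002], 0, 1],
  [[-0.001, 0.126, -0.002], 0, 1],
  [[-0.001, 0.126, -0.002], 0, 1],
  [[-0.001, 0.126, -0.002], 0, 1],
  [[-0.001, 0.126, -0.002], 0, 1],
], squeeze=30)

```text
clock: 2.95
eef_pos: [623.8, 174.3, 94.7]
eef_rot: [-1.569, -0.0, 0.095]
wrist_force: [0.4, 3.6, -0.6]
finger_gap: 15.3
```

```bash
python3 -c "
from numpy import *
q0=-.12;q=linspace(q0,1.5,18)[1:]
print([[[round(-.04*(sin(a)-sin(q0)),4),0,round(.04*(cos(a)-cos(q0)),4)],0,1] for a in q])"
```

```text
[[[np.float64(-0.0038), 0, np.float64(0.0003)], 0, 1], [[np.float64(-0.0076), 0, np.float64(0.0002)], 0, 1], [[np.float64(-0.0114), 0, np.float64(-0.0003)], 0, 1], [[np.float64(-0.0151), 0, np.float64(-0.0011)], 0, 1], [[np.float64(-0.0187), 0, np.float64(-0.0022)], 0, 1], [[np.float64(-0.0223), 0, np.float64(-0.0037)], 0, 1], [[np.float64(-0.0256), 0, np.float64(-0.0056)], 0, 1], [[np.float64(-0.0288), 0, np.float64(-0.0077)], 0, 1], [[np.float64(-0.0317), 0, np.float64(-0.0101)], 0, 1], [[np.float64(-0.0344), 0, np.float64(-0.0128)], 0, 1], [[np.float64(-0.0368), 0, np.float64(-0.0157)], 0, 1], [[np.float64(-0.0389), 0, np.float64(-0.0189)], 0, 1], [[np.float64(-0.0408), 0, np.float64(-0.0222)], 0, 1], [[np.float64(-0.0423), 0, np.float64(-0.0257)], 0, 1], [[np.float64(-0.0434), 0, np.float64(-0.0294)], 0, 1], [[np.float64(-0.0442), 0, np.float64(-0.0331)], 0, 1], [[np.float64(-0.0447), 0, np.float64(-0.0369)], 0, 1]]
```

play_rows([
  [[-0.0038, 0, 0.0003], 0, 1],
  [[-0.0076, 0, 0.0002], 0, 1],
  [[-0.0114, 0, -0.0003], 0, 1],
  [[-0.0151, 0, -0.0011], 0, 1],
  [[-0.0187, 0, -0.0022], 0, 1],
  [[-0.0223, 0, -0.0037], 0, 1],
  [[-0.0256, 0, -0.0056], 0, 1],
  [[-0.0288, 0, -0.0077], 0, 1],
  [[-0.0317, 0, -0.0101], 0, 1],
  [[-0.0344, 0, -0.0128], 0, 1],
  [[-0.0368, 0, -0.0157], 0, 1],
  [[-0.0389, 0, -0.0189], 0, 1],
  [[-0.0408, 0, -0.0222], 0, 1],
  [[-0.0423, 0, -0.0257], 0, 1],
  [[-0.0434, 0, -0.0294], 0, 1],
  [[-0.0442, 0, -0.0331], 0, 1],
  [[-0.0447, 0, -0.0369], 0, 1],
  [[-0.0447, 0, -0.0369], 0, 1],
])

```text
clock: 4.75
eef_pos: [582.0, 132.9, 94.6]
eef_rot: [-1.569, 0.001, 0.094]
wrist_force: [-6.1, -1.1, 3.0]
finger_gap: 15.4
```

```bash
python3 -c "
from numpy import *
q0=1.52;q=linspace(q0,3.17,18)[1:]
print([[[round(float(-.04*(sin(a)-sin(q0))),4),0,round(float(.04*(cos(a)-cos(q0))),4)],0,1] for a in q])"
```

```text
[[[np.float64(-0.0), 0, np.float64(-0.0039)], 0, 1], [[np.float64(0.0004), 0, np.float64(-0.0077)], 0, 1], [[np.float64(0.0011), 0, np.float64(-0.0116)], 0, 1], [[np.float64(0.0022), 0, np.float64(-0.0153)], 0, 1], [[np.float64(0.0037), 0, np.float64(-0.0189)], 0, 1], [[np.float64(0.0055), 0, np.float64(-0.0223)], 0, 1], [[np.float64(0.0076), 0, np.float64(-0.0256)], 0, 1], [[np.float64(0.01), 0, np.float64(-0.0286)], 0, 1], [[np.float64(0.0127), 0, np.float64(-0.0314)], 0, 1], [[np.float64(0.0157), 0, np.float64(-0.0339)], 0, 1], [[np.float64(0.0189), 0, np.float64(-0.036)], 0, 1], [[np.float64(0.0223), 0, np.float64(-0.0379)], 0, 1], [[np.float64(0.0259), 0, np.float64(-0.0395)], 0, 1], [[np.float64(0.0296), 0, np.float64(-0.0407)], 0, 1], [[np.float64(0.0334), 0, np.float64(-0.0415)], 0, 1], [[np.float64(0.0372), 0, np.float64(-0.0419)], 0, 1], [[np.float64(0.0411), 0, np.float64(-0.042)], 0, 1]]
```

play_rows([
  [[0, 0, -0.0039], 0, 1],
  [[0.0004, 0, -0.0077], 0, 1],
  [[0.0011, 0, -0.0116], 0, 1],
  [[0.0022, 0, -0.0153], 0, 1],
  [[0.0037, 0, -0.0189], 0, 1],
  [[0.0055, 0, -0.0223], 0, 1],
  [[0.0076, 0, -0.0256], 0, 1],
  [[0.01, 0, -0.0286], 0, 1],
  [[0.0127, 0, -0.0314], 0, 1],
  [[0.0157, 0, -0.0339], 0, 1],
  [[0.0189, 0, -0.036], 0, 1],
  [[0.0223, 0, -0.0379], 0, 1],
  [[0.0259, 0, -0.0395], 0, 1],
  [[0.0296, 0, -0.0407], 0, 1],
  [[0.0334, 0, -0.0415], 0, 1],
  [[0.0372, 0, -0.0419], 0, 1],
  [[0.041, 0, -0.042], 0, 1],
  [[0.0411, 0, -0.042], 0, 1],
])

```text
clock: 6.55
eef_pos: [627.7, 94.9, 94.6]
eef_rot: [-1.57, 0.0, 0.094]
wrist_force: [0.4, -1.6, 3.3]
finger_gap: 15.5
```

play_rows([
  [[-0.0015, 0, 0], 0, 1],
  [[-0.0015, 0, 0], 0, 1],
  [[-0.0015, 0, 0], 0, 0.45],
  [[-0.0015, 0, 0], 0, 0.45],
  [[-0.0015, 0, 0], 0, 0.45],
  [[-0.0015, 0, 0], 0, 0.45],
  [[-0.0015, -0.04, 0], 0, 0.45],
  [[-0.0015, -0.08, 0], 0, 0.45],
  [[-0.0015, -0.12, 0], 0, 0.45],
  [[-0.0015, -0.12, 0], 0, 0.45],
])

```text
clock: 7.55
eef_pos: [627.9, 94.9, 220.7]
eef_rot: [-1.569, -0.009, 0.094]
wrist_force: [-0.7, 0.2, 0.8]
finger_gap: 51.4
```

play_rows([
  [[-0.265, 0.015, -0.404], 0, 0.3],
  [[-0.265, 0.015, -0.404], 0, 0.3],
  [[-0.265, 0.015, -0.404], 0, 0.3],
  [[-0.265, 0.015, -0.404], 0, 0.3],
  [[-0.265, 0.015, -0.404], 0, 0.3],
  [[-0.265, 0.015, -0.404], 0, 0.3],
  [[-0.265, 0.015, -0.404], 0, 0.3],
  [[-0.265, 0.015, -0.404], 0, 0.3],
  [[-0.265, 0.015, -0.404], 0, 0.3],
  [[-0.265, 0.015, -0.404], 0, 0.3],
  [[-0.265, 0.015, -0.404], 0, 0.3],
  [[-0.265, 0.015, -0.404], 0, 0.3],
  [[-0.265, 0.015, -0.404], 0, 0.3],
  [[-0.265, 0.015, -0.404], 0, 0.3],
])

```text
clock: 8.95
eef_pos: [402.9, -331.3, 202.9]
eef_rot: [-1.569, -0.009, 0.096]
wrist_force: [-0.8, -0.3, -0.7]
finger_gap: 65.8
```

```bash
python3 - <<'E'
from h import *
s=manip.read_state();print(s["clock"],s["eef_pos"],s["eef_rot"],s["finger_gap"],s["wrist_force"])
np.savez("pics/w2p.npz",*P("wrist"));a=snap("wrist","w2.png");b=snap("scene","s2.png");c=snap("side","d2.png")
z=lambda im,r,c:cv2.resize(im[r:r+100,c:c+133],(400,300),interpolation=cv2.INTER_CUBIC)
o=np.vstack([np.hstack([z(b,170,225),z(c,140,210)]),np.hstack([cv2.resize(a,(400,300)),cv2.resize(c,(400,300))])])
cv2.imwrite("pics/m2.png",o[...,::-1])
E
```

```text
8.95 [ 402.90073116 -331.3476888   202.87412629] [-1.5694212  -0.00885863  0.09606685] 65.76009321482209 [-0.84255952 -0.32516431 -0.68969332]
```

View pics/m2.png

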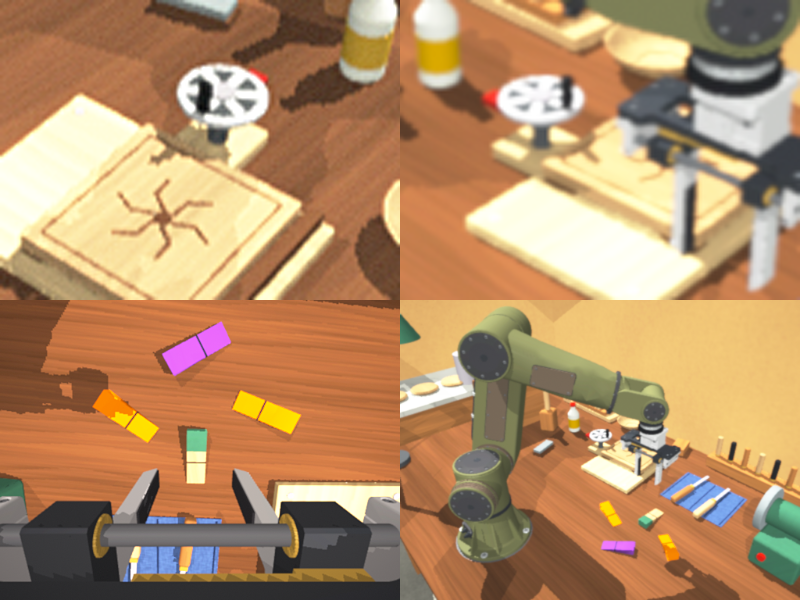

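The wheel's finger now points away from the panel. The wrist view shows the wedge at about (251,200) full-scale, with green towards the robot and the tip towards the board.

```bash
python3 - <<'E'
from h import *
d=np.load("pics/w2p.npz");p=(d["arr_0"],d["arr_1"],d["arr_2"])
im=np.load("pics/w2.png.npy");hsv=cv2.cvtColor(im,cv2.COLOR_RGB2HSV)
g=cv2.inRange(hsv,(65,60,40),(92,255,255));g[:140]=0;g[260:]=0;g[:,:200]=0;g[:,300:]=0
pale=cv2.inRange(hsv,(15,30,150),(40,140,255));pale[:150]=0;pale[245:]=0;pale[:,:225]=0;pale[:,280:]=0
for n,m in(("green",g),("pale",pale)):
    r=cv2.minAreaRect(cv2.findNonZero(m));b=cv2.boxPoints(r)
    print(n,r)
    for q in b: print(q.round(1),[ray("w",q,z,p)[:2].round(1) for z in (0,5,13,24)])
s=manip.read_state();print(proj("w",s["eef_pos"],p))
E
```

```text
green ((251.12672424316406, 178.83937072753906), (24.87657356262207, 27.445093154907227), 2.726310968399048)
[238. 192.] [array([ 435.2, -346. ]), array([ 433.8, -345.9]), array([ 431.5, -345.8]), array([ 428.3, -345.6])]
[239.4 164.5] [array([ 395. , -347.5]), array([ 394.1, -347.4]), array([ 392.6, -347.3]), array([ 390.7, -347. ])]
[264.2 165.7] [array([ 393.3, -312.5]), array([ 392.4, -312.8]), array([ 391. , -313.4]), array([ 389.1, -314.2])]
[262.9 193.1] [array([ 433.6, -309.9]), array([ 432.1, -310.3]), array([ 429.9, -311. ]), array([ 426.8, -311.8])]
pale ((251.18507385253906, 199.48341369628906), (24.912887573242188, 70.2186050415039), 3.012787342071533)
[236.9 233.9] [array([ 501.2, -342.2]), array([ 498.9, -342.2]), array([ 495.2, -342.1]), array([ 490.2, -342. ])]
[240.6 163.8] [array([ 393.7, -345.9]), array([ 392.8, -345.8]), array([ 391.4, -345.7]), array([ 389.5, -345.5])]
[265.5 165.1] [array([ 392.2, -310.8]), array([ 391.4, -311.2]), array([ 390. , -311.8]), array([ 388.1, -312.6])]
[261.8 235.2] [array([ 499.8, -304.4]), array([ 497.5, -304.9]), array([ 493.8, -305.6]), array([ 488.8, -306.7])]
[250.30292303 228.32273453]
```

play_rows([
  [[0.007, 0.04, 0.0015], 0.036, 0.35],
  [[0.007, 0.08, 0.0015], 0.036, 0.35],
  [[0.007, 0.12, 0.0015], 0.036, 0.35],
  [[0.007, 0.15, 0.0015], 0.036, 0.35],
  [[0.007, 0.175, 0.0015], 0.036, 0.35],
  [[0.007, 0.185, 0.0015], 0.036, 0.35],
  [[0.007, 0.193, 0.0015], 0.036, 0.35],
  [[0.007, 0.198, 0.0015], 0.036, 0.35],
  [[0.007, 0.198, 0.0015], 0.036, 0.35],
  [[0.007, 0.198, 0.0015], 0.036, 0.35],
])

```text
clock: 10.1
eef_pos: [411.6, -329.5, 5.8]
eef_rot: [-1.57, -0.01, 0.06]
wrist_force: [0.4, 0.4, -0.8]
finger_gap: 60.8
```

play_rows([
  [[0, 0.0015, 0], 0, 0.5],
  [[0, 0.0015, 0], 0, 0.6],
  [[0, 0.0015, 0], 0, 0.7],
  [[0, 0.0015, 0], 0, 0.8],
  [[0, 0.0015, 0], 0, 0.9],
  [[0, 0.0015, 0], 0, 1],
  [[0, 0.0015, 0], 0, 1],
  [[0, 0.0015, 0], 0, 1],
], squeeze=35)

```text
clock: 10.9
eef_pos: [411.7, -329.5, 4.5]
eef_rot: [-1.57, -0.01, 0.06]
wrist_force: [-0.9, 0.7, 4.2]
finger_gap: 33.6
```

```bash
python3 - <<'E'
from h import *
s=manip.read_state();print(s["clock"],s["eef_pos"],s["eef_rot"],s["finger_gap"],s["wrist_force"],s["moment"])
np.savez("pics/w3p.npz",*P("wrist"));a=snap("wrist","w3.png");c=snap("side","d3.png")
o=np.hstack([cv2.resize(a[130:330,150:350],(400,400)),cv2.resize(c[210:330,260:380],(400,400),interpolation=2)])
cv2.imwrite("pics/m3.png",o[...,::-1])
E
```

```text
10.9 [ 411.69526456 -329.48159359    4.45977089] [-1.57026721 -0.00979084  0.05969216] 33.55071957842165 [-0.85984789  0.69389341  4.2183006 ] [ 0.20465082  0.17960735 -0.0148855 ]
```

View pics/m3.png

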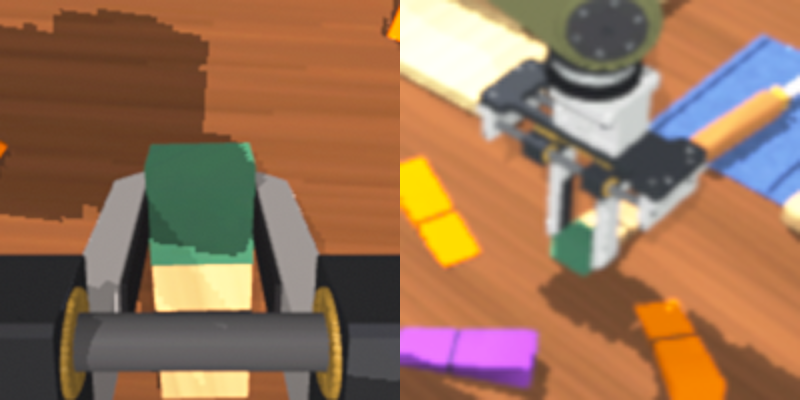

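play_rows([
  [[0, -0.02, 0], 0, 1],
  [[0, -0.05, 0], 0, 1],
  [[0, -0.08, 0], 0, 1],
  [[0.02, -0.08, 0.03], -0.01, 1],
  [[0.03, -0.08, 0.07], -0.034, 1],
  [[0.04, -0.08, 0.11], -0.034, 1],
  [[0.05, -0.08, 0.15], -0.034, 1],
  [[0.06, -0.08, 0.19], -0.034, 1],
  [[0.07, -0.08, 0.23], -0.034, 1],
  [[0.08, -0.08, 0.26], -0.034, 1],
  [[0.088, -0.08, 0.28], -0.034, 1],
  [[0.088, -0.08, 0.28], -0.034, 1],
  [[0.088, -0.08, 0.28], -0.034, 1],
])

```text
clock: 12.3
eef_pos: [481.8, -44.9, 85.2]
eef_rot: [-1.571, -0.009, 0.095]
wrist_force: [0.2, 0.5, -0.7]
finger_gap: 33.9
```

```bash
python3 - <<'E'
from h import *
s=manip.read_state();print(s["clock"],s["eef_pos"],s["eef_rot"],s["finger_gap"],s["wrist_force"],s["moment"])
np.savez("pics/w4p.npz",*P("wrist"));a=snap("wrist","w4.png");b=snap("scene","s4.png")
o=np.hstack([cv2.resize(a,(440,330)),cv2.resize(b[150:300,190:350],(352,330),interpolation=2)])
cv2.imwrite("pics/m4.png",o[...,::-1])
E
```

```text
12.3 [481.84007918 -44.89793013  85.18765617] [-1.57063283 -0.00929102  0.09460618] 33.92352249811618 [ 0.15891729  0.49831886 -0.68090471] [-0.03290491  0.04040353 -0.02050782]
```

View pics/m4.png

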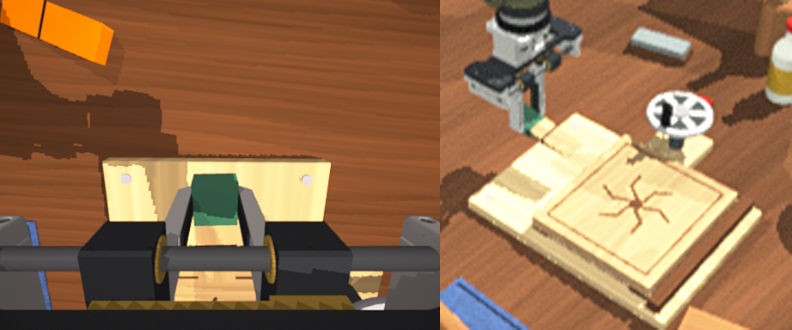

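```bash
python3 - <<'E'
from h import *
d=np.load("pics/w4p.npz");p=(d["arr_0"],d["arr_1"],d["arr_2"])
im=np.load("pics/w4.png.npy")
hsv=cv2.cvtColor(im,cv2.COLOR_RGB2HSV)
m=cv2.inRange(hsv,(15,30,170),(40,150,255));
for r in (200,215,230,240):
    c=np.where(m[r])[0];print(r,c.min(),c.max(),ray("w",(c.min(),r),18,p).round(1),ray("w",(c.max(),r),18,p).round(1))
for c in (140,190,300,350):
    rr=np.where(m[:,c])[0].min();print(c,rr,ray("w",(c,rr),18,p).round(1))
g=cv2.inRange(hsv,(65,60,30),(92,255,255))
ys,xs=np.nonzero(g);sel=(abs(xs-250)<40);print(ys[sel].min(),ys[sel].max(),xs[sel].min(),xs[sel].max())
for r,z in((ys[sel].min(),104.7),(ys[sel].max(),94)):print(r,ray("w",(250,r),z,p).round(1))
E
```

```text
200 120 383 [ 493.6 -167.2   18. ] [470.3  79.1  18. ]
215 122 381 [ 508.6 -165.8   18. ] [485.3  80.6  18. ]
230 124 378 [ 524.  -164.4   18. ] [500.8  81.1  18. ]
240 125 377 [ 534.6 -163.7   18. ] [511.3  82.5  18. ]
140 187 [ 479.1 -148.3   18. ]
190 187 [ 474.8 -102.1   18. ]
300 188 [ 4.661e+02 -3.000e-01  1.800e+01]
350 188 [461.7  46.   18. ]
202 261 223 277
202 [456.1 -47.9 104.7]
261 [502.2 -43.5  94. ]
```

play_rows([
  [[0, 0.03, 0.001], 0, 1],
  [[0, 0.05, 0.001], 0, 1],
  [[0, 0.057, 0.001], 0, 1],
  [[0, 0.059, 0.001], 0, 1],
  [[0, 0.061, 0.001], 0, 1],
  [[0, 0.0625, 0.001], 0, 1],
  [[0, 0.0625, 0.001], 0, 1],
  [[0, 0.0625, 0.001], 0, 1],
])

```text
clock: 13.2
eef_pos: [482.5, -44.6, 23.2]
eef_rot: [-1.571, -0.01, 0.093]
wrist_force: [-1.3, 0.8, -0.7]
finger_gap: 33.6
```

Lower it a little until it touches the board.

play_rows([
  [[0, 0.0005, 0], 0, 1],
  [[0, 0.001, 0], 0, 1],
  [[0, 0.001, 0], 0, 1],
])

```text
clock: 13.5
eef_pos: [482.7, -44.6, 22.5]
eef_rot: [-1.571, -0.011, 0.093]
wrist_force: [-0.6, -0.4, 2.8]
finger_gap: 33.7
```

```bash
python3 - <<'E'
from h import *
s=manip.read_state();print(s["clock"],s["eef_pos"],s["eef_rot"],s["finger_gap"],s["wrist_force"],s["moment"])
b=snap("scene","s5.png");c=snap("side","d5.png")
o=np.hstack([cv2.resize(b[185:285,215:315],(400,400),interpolation=2),cv2.resize(c[170:270,230:330],(400,400),interpolation=2)])
cv2.imwrite("pics/m5.png",o[...,::-1])
o=np.array([580,-35,0.]);c,s_=np.cos(.094),np.sin(.094)
for x in(-17,0):
  w=o+[c*x,s_*x,18];print(x,(proj("scene",w)-[215,185])*4,(proj("side",w)-[230,170])*4)
E
```

```text
13.5 [482.66350642 -44.60249162  22.45145936] [-1.57092268 -0.01053161  0.0929652 ] 33.702809332212446 [-0.565574   -0.36706216  2.7804441 ] [0.07812773 0.16919703 0.05721979]
-17 [137.85770735 185.97012518] [192.02134295 176.07803377]
0 [154.19171985 195.27675252] [204.99211974 167.16854668]
```

View pics/m5.png

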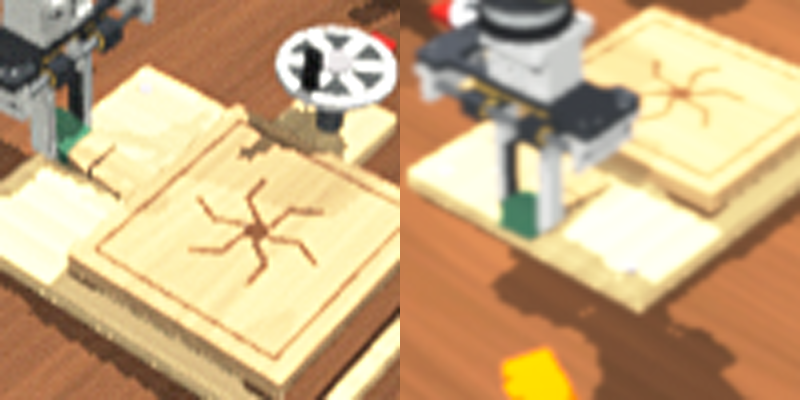

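The scene crop shows the wedge flat on the board with its black line near (98,170), and its tip near (125,192), short of the panel.

```bash
cat > base.py <<'E'
from h import *
def tobase(w):
    d=np.array(w[:2])-[580,-35];c,s=np.cos(.094),np.sin(.094);return np.array([c*d[0]+s*d[1],-s*d[0]+c*d[1]])
E
python3 - <<'E'
from base import *
im=np.load("pics/s5.png.npy").astype(int)
# dark line along wedge axis: sample intensity along base x for several y, z=18+h(line)=30
from math import cos,sin
p=P("scene")
for y in(-8,0,8):
    v=[]
    for x in range(-80,-20,3):
        w=[580+cos(.094)*x-sin(.094)*y,-35+sin(.094)*x+cos(.094)*y,30]
        u=proj("scene",w,p);v.append(int(cv2.getRectSubPix(im.astype(np.float32).mean(2).astype(np.float32),(1,1),tuple(map(float,u)))[0,0]))
    print(y,list(zip(range(-80,-20,3),v)))
for q in((98,170),(90,150),(118,194)):
    u=np.array(q)/4+[215,185]-.4
    print(q,tobase(ray("scene",u,30,p)),tobase(ray("scene",u,21,p)))
print(tobase([482.7,-44.6]))
E
```

```text
-8 [(-80, 204), (-77, 217), (-74, 218), (-71, 217), (-68, 217), (-65, 218), (-62, 213), (-59, 181), (-56, 133), (-53, 164), (-50, 213), (-47, 223), (-44, 224), (-41, 221), (-38, 221), (-35, 220), (-32, 220), (-29, 220), (-26, 224), (-23, 225)]
0 [(-80, 219), (-77, 231), (-74, 228), (-71, 224), (-68, 225), (-65, 228), (-62, 224), (-59, 201), (-56, 169), (-53, 190), (-50, 217), (-47, 222), (-44, 224), (-41, 224), (-38, 225), (-35, 225), (-32, 223), (-29, 224), (-26, 224), (-23, 224)]
8 [(-80, 228), (-77, 238), (-74, 240), (-71, 239), (-68, 239), (-65, 240), (-62, 235), (-59, 220), (-56, 191), (-53, 207), (-50, 227), (-47, 229), (-44, 228), (-41, 227), (-38, 227), (-35, 227), (-32, 228), (-29, 228), (-26, 229), (-23, 228)]
(98, 170) [-48.44875671 -14.962539  ] [-54.47984864  -7.88541029]
(90, 150) [-68.77920675  -0.92395106] [-75.00749172   6.28934344]
(118, 194) [-18.27860999 -26.05913805] [-24.01706979 -19.08963962]
[-97.77151669  -0.42488178]
```

play_rows([
  [[0.006, 0.0002, 0], 0, 1],
  [[0.012, 0.0002, 0], 0, 1],
  [[0.018, 0.0003, 0], 0, 1],
  [[0.024, 0.0004, 0], 0, 1],
  [[0.03, 0.0005, 0], 0, 1],
  [[0.034, 0.0005, 0], 0, 1],
  [[0.034, 0.0005, 0], 0, 1],
])

```text
clock: 14.3
eef_pos: [517.5, -41.4, 22.5]
eef_rot: [-1.571, -0.012, 0.093]
wrist_force: [1.6, 0.3, 3.4]
finger_gap: 33.5
```

play_rows([
  [[0.002, 0.0001, 0], 0, 1],
  [[0.004, 0.0001, 0], 0, 1],
  [[0.006, 0.0001, 0], 0, 1],
  [[0.008, 0.0002, 0], 0, 1],
  [[0.01, 0.0002, 0], 0, 1],
  [[0.01, 0.0002, 0], 0, 1],
])

```text
clock: 14.9
eef_pos: [526.9, -40.5, 22.5]
eef_rot: [-1.571, -0.01, 0.093]
wrist_force: [-7.1, -0.8, 9.5]
finger_gap: 33.5
```

play_rows([
  [[0.002, 0.0001, 0], 0, 1],
  [[0.004, 0.0001, 0], 0, 1],
  [[0.006, 0.0001, 0], 0, 1],
  [[0.006, 0.0001, 0], 0, 1],
])

```text
clock: 15.3
eef_pos: [532.4, -40.0, 22.5]
eef_rot: [-1.571, -0.008, 0.093]
wrist_force: [-6.6, -0.3, 10.1]
finger_gap: 33.7
```

```bash
python3 - <<'E'
from base import *
s=manip.read_state();print(s["clock"],s["eef_pos"],s["eef_rot"],s["finger_gap"],s["wrist_force"],s["moment"],tobase(s["eef_pos"]))
b=snap("scene","s6.png");c=snap("side","d6.png")
o=np.hstack([cv2.resize(b[185:285,215:315],(400,400),interpolation=2),cv2.resize(c[170:270,240:340],(400,400),interpolation=2)])
cv2.imwrite("pics/m6.png",o[...,::-1])
E
```

```text
15.3 [532.42020499 -39.95144135  22.45745157] [-1.57072234 -0.00833303  0.09316864] 33.66940846383897 [-6.58211842 -0.26981916 10.14070225] [-0.06950503  1.26432367 -0.00456763] [-47.83449257  -0.46366485]
```

View pics/m6.png

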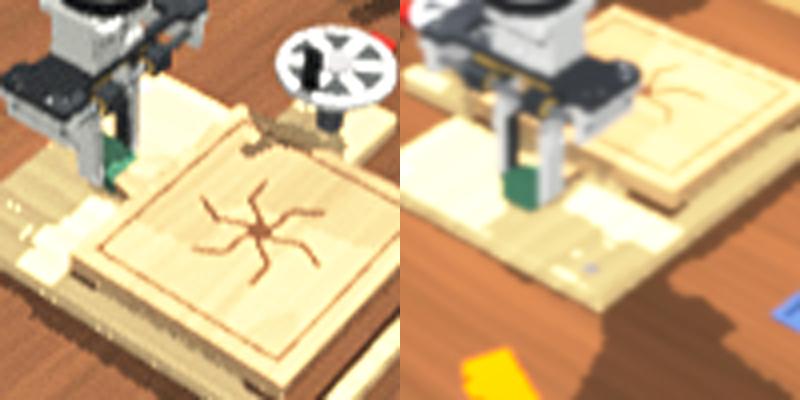

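play_rows([
  [[0.002, 0.0001, 0], 0, 1],
  [[0.004, 0.0001, 0], 0, 1],
  [[0.006, 0.0001, 0], 0, 1],
  [[0.0075, 0.0001, 0], 0, 1],
  [[0.008, 0.0001, 0], 0, 1],
  [[0.008, 0.0001, 0], 0, 1],
])

```text
clock: 16.0
eef_pos: [539.7, -39.2, 22.4]
eef_rot: [-1.57, -0.006, 0.093]
wrist_force: [-8.6, -0.2, 9.2]
finger_gap: 33.9
```

```bash
cat > lift.py <<'E'
from base import *
import sys
from scipy.optimize import least_squares
f=sys.argv[1]
s=manip.read_state();print(s["clock"],s["eef_pos"],s["finger_gap"],s["wrist_force"],tobase(s["eef_pos"]))
b=snap("scene",f"s{f}.png");c=snap("side",f"d{f}.png")
C,S=np.cos(.094),np.sin(.094)
W=lambda x,y,z:np.array([580+C*x-S*y,-35+S*x+C*y,z])
def shift(n,a0,a1,X,h=7):
    A=cv2.cvtColor(a0,cv2.COLOR_RGB2GRAY);B=cv2.cvtColor(a1,cv2.COLOR_RGB2GRAY)
    u=proj(n,X);T=cv2.getRectSubPix(A,(2*h+1,2*h+1),tuple(map(float,u)))
    I=cv2.getRectSubPix(B,(2*h+9,2*h+9),tuple(map(float,u)))
    M=np.array([[1,0,4],[0,1,4]],np.float32)
    try: cc,M=cv2.findTransformECC(T.astype(np.float32),I.astype(np.float32),M,cv2.MOTION_TRANSLATION)
    except cv2.error: return None
    return cc,M[:,2]-4
obs=[]
for n,k in(("scene","s"),("side","d")):
    for tag,X in(("rosette",W(100,0,46)),("frontL",W(10,75,46)),("frontR",W(6,-105,46)),("frontR2",W(8,-80,46)),("backR",W(195,-105,46)),("backL",W(195,105,46))):
        r=shift(n,np.load(f"pics/{k}5.png.npy"),np.load(f"pics/{k}{f}.png.npy"),X)
        if r and r[0]>.9: obs.append((n,X,r[1]));print(n,tag,round(r[0],3),r[1].round(2))
def res(v):  # v: slide along base x, front lift, sideways
    o=[]
    for n,X,m in obs:
        bx=tobase(X)[0];Y=W(bx+v[0],tobase(X)[1]+v[2],46+v[1]*(1-bx/199))
        o+=list(proj(n,Y)-proj(n,X)-m)
    return np.array(o)
r=least_squares(res,[0,0,0],loss="soft_l1",f_scale=.2);print("slide,lift,side",r.x.round(2))
E
python3 lift.py 7
```

```text
16.0 [539.6612383  -39.20674107  22.43638338] 33.91899669439698 [-8.59913681 -0.22482338  9.16565184] [-40.55552781  -0.40190742]
scene rosette 0.97 [ 0.7  -0.14]
scene frontL 0.939 [ 0.29 -0.22]
scene frontR 0.977 [0.9  0.33]
scene backR 0.993 [0.63 0.17]
scene backL 0.995 [0.58 0.19]
side frontR 0.984 [ 0.29 -0.88]
side frontR2 0.988 [ 0.52 -0.9 ]
side backR 0.989 [ 0.08 -0.41]
slide,lift,side [2.09 1.96 0.51]
```

```bash
cat > prof.py <<'E'
from base import *
import sys
f=sys.argv[1];p=P("scene");C,S=np.cos(.094),np.sin(.094)
im=cv2.cvtColor(np.load(f"pics/s{f}.png.npy"),cv2.COLOR_RGB2GRAY)
print("x",list(range(-30,14,2)))
for y in(-14,-10,-6,-2,2,6,10,14):
    print(y,[int(cv2.getRectSubPix(im,(1,1),tuple(map(float,proj("scene",[580+C*x-S*y,-35+S*x+C*y,30],p))))[0,0]) for x in range(-30,14,2)])
E
python3 prof.py 6; python3 prof.py 7
python3 - <<'E'
from base import *
w=manip.camera("wrist");np.save("pics/w7.npy",w);b=np.load("pics/s7.png.npy");c=np.load("pics/d7.png.npy")
Z=lambda i,r,q,h,ww:cv2.resize(i[r:r+h,q:q+ww],(400,300),interpolation=cv2.INTER_CUBIC)
o=np.vstack([np.hstack([Z(w,200,170,128,171),Z(w,0,0,384,512)]),np.hstack([Z(b,210,220,45,60),Z(c,190,260,54,72)])])
cv2.imwrite("pics/m7.png",o[...,::-1])
E
```

```text
x [-30, -28, -26, -24, -22, -20, -18, -16, -14, -12, -10, -8, -6, -4, -2, 0, 2, 4, 6, 8, 10, 12]
-14 [204, 229, 237, 240, 239, 242, 242, 243, 243, 244, 241, 239, 237, 235, 237, 239, 234, 222, 201, 191, 207, 227]
-10 [223, 239, 240, 239, 238, 236, 237, 238, 238, 237, 236, 236, 235, 236, 238, 238, 233, 214, 192, 191, 211, 226]
-6 [218, 228, 233, 235, 235, 234, 234, 234, 235, 235, 234, 233, 234, 238, 241, 241, 236, 214, 185, 191, 210, 229]
-2 [213, 229, 238, 240, 240, 238, 237, 237, 237, 236, 235, 235, 240, 244, 244, 242, 235, 218, 196, 188, 204, 224]
2 [232, 247, 248, 248, 248, 247, 245, 244, 243, 242, 240, 237, 236, 239, 239, 238, 233, 217, 190, 166, 191, 218]
6 [241, 249, 250, 251, 250, 250, 249, 248, 247, 247, 244, 240, 237, 236, 236, 236, 230, 211, 186, 180, 195, 220]
10 [236, 247, 250, 250, 249, 249, 249, 249, 249, 247, 243, 238, 234, 234, 234, 235, 234, 222, 201, 192, 204, 223]
14 [241, 247, 249, 249, 249, 249, 248, 248, 248, 246, 241, 234, 225, 228, 234, 238, 237, 224, 201, 187, 205, 224]
x [-30, -28, -26, -24, -22, -20, -18, -16, -14, -12, -10, -8, -6, -4, -2, 0, 2, 4, 6, 8, 10
[... 217 characters left out ...]
00, 203, 218, 227]
-6 [150, 157, 175, 203, 227, 234, 237, 234, 234, 235, 234, 233, 234, 237, 239, 241, 237, 219, 195, 205, 220, 230]
-2 [155, 163, 175, 207, 232, 241, 244, 242, 240, 238, 236, 235, 234, 237, 242, 244, 241, 228, 210, 209, 223, 234]
2 [152, 170, 196, 223, 241, 250, 249, 249, 248, 246, 242, 236, 234, 237, 240, 241, 234, 219, 202, 198, 217, 231]
6 [147, 173, 199, 232, 245, 249, 250, 251, 250, 249, 245, 238, 236, 237, 237, 237, 227, 202, 179, 194, 215, 229]
10 [148, 165, 186, 219, 239, 247, 250, 250, 250, 248, 244, 238, 237, 237, 236, 234, 227, 207, 190, 193, 212, 228]
14 [162, 170, 192, 222, 245, 249, 250, 249, 248, 244, 238, 234, 235, 236, 236, 236, 231, 209, 185, 177, 203, 224]
```

View pics/m7.png

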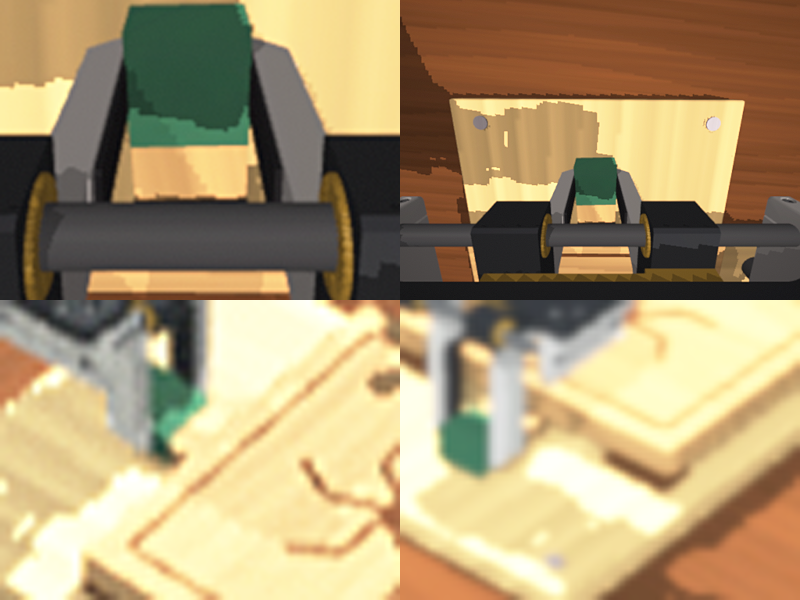

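The wrist crop shows the black line at about (251,285), just above the bar. The panel edge is hidden behind the bar, so I'll measure the line against the board's front edge in this same image.

```bash
python3 - <<'E'
from base import *
im=np.load("pics/w7.npy");p=P("wrist");g=cv2.cvtColor(im,cv2.COLOR_RGB2GRAY).astype(int)
print([(r,int(g[r,235:270].mean())) for r in range(272,290)])
for r in(283,284,285,286): print(r,tobase(ray("w",(251,r),30,p)).round(1))
hsv=cv2.cvtColor(im,cv2.COLOR_RGB2HSV);m=cv2.inRange(hsv,(15,30,120),(40,170,255))
for c in(180,330,380):
    r=np.where(m[:300,c])[0].min();print(c,r,tobase(ray("w",(c,r-.5),18,p)).round(1))
# back end top edge of wedge
ys,xs=np.nonzero(cv2.inRange(hsv,(65,60,30),(92,255,255)));s=abs(xs-251)<30
print(ys[s].min(),tobase(ray("w",(251,ys[s].min()),42,p)),ys[s].max(),tobase(ray("w",(251,ys[s].max()),34,p)))
E
```

```text
[(272, 199), (273, 199), (274, 198), (275, 198), (276, 197), (277, 198), (278, 197), (279, 196), (280, 196), (281, 197), (282, 198), (283, 176), (284, 121), (285, 55), (286, 34), (287, 48), (288, 54), (289, 58)]
283 [-1.8 -0.3]
284 [-1.  -0.3]
285 [-0.2 -0.3]
286 [ 0.6 -0.3]
180 126 [-110.9  -46.4]
330 127 [-110.2   51.2]
380 127 [-110.2   83.7]
202 [-66.42403637  -0.32203972] 261 [-21.70463815  -0.30130018]
```

play_rows([
  [[0.001, 0, 0], 0, 1],
  [[0.002, 0, 0], 0, 1],
  [[0.0025, 0, 0], 0, 1],
  [[0.0025, 0, 0], 0, 1],
  [[0.0025, 0, 0], 0, 1],
])

```text
clock: 16.65
eef_pos: [541.4, -39.0, 22.4]
eef_rot: [-1.57, -0.005, 0.093]
wrist_force: [-7.7, -1.8, 8.8]
finger_gap: 33.9
```

```bash
python3 lift.py 8; sed -i 's/pics\/{k}5/pics\/{k}6/' lift.py; python3 lift.py 9 | tail -1
```

```text
16.65 [541.44027    -39.00754413  22.41855574] 33.88333749484291 [-7.73265899 -1.77596121  8.77766927] [-38.76565315  -0.37057271]
scene rosette 0.952 [ 0.65 -0.16]
scene frontL 0.923 [ 0.32 -0.23]
scene frontR 0.968 [0.96 0.37]
scene backR 0.993 [0.63 0.18]
scene backL 0.995 [0.62 0.18]
side frontR 0.984 [ 0.24 -0.91]
side frontR2 0.988 [ 0.52 -0.93]
side backR 0.989 [ 0.09 -0.41]
side backL 0.926 [4.7  0.65]
slide,lift,side [2.12 2.13 0.34]
slide,lift,side [ 0.51  2.29 -0.29]
```

```bash
python3 - <<'E'
from base import *
from scipy.optimize import least_squares
C,S=np.cos(.094),np.sin(.094)
W=lambda x,y,z:np.array([580+C*x-S*y,-35+S*x+C*y,z])
def shift(n,A,B,X,h=5):
    A,B=[cv2.cvtColor(i,cv2.COLOR_RGB2HSV)[...,1] for i in(A,B)]
    u=proj(n,X);T=cv2.getRectSubPix(A,(2*h+1,)*2,tuple(map(float,u)));I=cv2.getRectSubPix(B,(2*h+9,)*2,tuple(map(float,u)))
    M=np.array([[1,0,4],[0,1,4]],np.float32)
    try: cc,M=cv2.findTransformECC(T.astype(np.float32),I.astype(np.float32),M,cv2.MOTION_TRANSLATION,(3,100,1e-5),None,3)
    except cv2.error: return None
    return cc,M[:,2]-4
for f in "679":
    obs=[]
    for n,k in(("scene","s"),("side","d")):
        for x,y in((100,0),(80,-25),(80,25),(100,-35),(130,0),(20,-90),(22,-70),(60,-95),(180,-90),(180,90),(100,-92),(60,15),(60,-15)):
            r=shift(n,np.load(f"pics/{k}5.png.npy"),np.load(f"pics/{k}{f}.png.npy"),W(x,y,46))
            if r and r[0]>.85 and abs(r[1]).max()<2.5: obs.append((n,x,y,r[1])); 
            if r and f=="9":print(n,x,y,round(r[0],2),r[1].round(2))
    res=lambda v:np.concatenate([proj(n,W(x+v[0],y+v[2],46+v[1]*(1-x/199)))-proj(n,W(x,y,46))-m for n,x,y,m in obs])
    r=least_squares(res,[0,0,0],loss="soft_l1",f_scale=.1)
    print(f,len(obs),"slide,lift,side",r.x.round(2),"cov",np.sqrt(np.diag(np.linalg.inv(r.jac.T@r.jac))*(r.fun**2).mean()).round(2))
E
```

```text
6 19 slide,lift,side [ 2.58  2.77 -0.39] cov [0.56 1.46 0.66]
7 18 slide,lift,side [ 2.56  3.74 -0.05] cov [0.62 1.64 0.74]
scene 100 0 0.95 [ 0.59 -0.11]
scene 80 -25 0.77 [ 0.17 -0.35]
scene 80 25 0.87 [0.46 0.11]
scene 100 -35 0.95 [ 0.58 -0.2 ]
scene 130 0 0.97 [0.95 0.36]
scene 20 -90 0.97 [ 0.73 -0.43]
scene 22 -70 0.95 [ 0.58 -0.18]
scene 60 -95 0.98 [ 0.62 -0.33]
scene 180 -90 0.96 [0.79 0.16]
scene 180 90 0.98 [0.62 0.3 ]
scene 100 -92 0.97 [ 0.86 -0.06]
scene 60 15 0.49 [-9.27  3.91]
scene 60 -15 0.97 [ 0.74 -0.25]
side 80 25 0.83 [-10.62  -0.23]
side 100 -35 0.92 [ 0.33 -0.49]
side 130 0 0.83 [ 1.67 -0.88]
side 20 -90 0.98 [ 0.59 -1.55]
side 22 -70 0.88 [ 2.2  -0.72]
side 60 -95 0.98 [ 0.51 -1.25]
side 180 -90 0.99 [-0.   -0.33]
side 180 90 0.91 [3.05 0.76]
side 100 -92 0.98 [ 0.04 -0.64]Traceback (most recent call last):
  File "<stdin>", line 20, in <module>
    return func(*args, **kwargs)
    result = trf(vector_fun.fun, vector_fun.jac, x0, f0, J0, lb, ub, ftol, xtol,
                 gtol, max_nfev, x_scale, loss_function, tr_solver,
                 tr_options.copy()
[... 214 characters left out ...]
 = fun(x_new)
    self._update_fun()
    ~~~~~~~~~~~~~~~~^^
    self.f = self.fun_wrapped(xp_copy(self.x))
             ~~~~~~~~~~~~~~~~^^^^^^^^^^^^^^^^^
    return np.atleast_1d(self.fun(x))
                         ~~~~~~~~^^^
    return self.f(x, *self.args, **self.kwargs)
           ~~~~~~^^^^^^^^^^^^^^^^^^^^^^^^^^^^^^
  File "<stdin>", line 19, in <lambda>
  File "h.py", line 9, in proj
    K,R,t=p or P(n);q=K@(R@np.array(X,float)+t);return q[:2]/q[2]
               ~^^^
  File "h.py", line 4, in P
    p=manip.camera_params(n);return np.array(p["K"],float),cv2.Rodrigues(np.array(p["rvec"],float))[0],np.array(p["tvec"],float).ravel()
ValueError: time passes only in moves, steps and waits
```

```bash
python3 - <<'E'
from base import *
for n,k in(("scene","s"),("side","d")):
    p=P(n);im=np.load(f"pics/{k}9.png.npy")
    for nm,X,z,m in(("knob",(626,95,118),118,cv2.inRange(im,(0,0,0),(60,60,60))),("red",(614,210,54),54,cv2.inRange(cv2.cvtColor(im,cv2.COLOR_RGB2HSV),(0,190,110),(5,255,255)))):
        u=proj(n,X,p).astype(int);q=np.zeros_like(m);q[u[1]-9:u[1]+10,u[0]-8:u[0]+9]=m[u[1]-9:u[1]+10,u[0]-8:u[0]+9]
        ys,xs=np.nonzero(q)
        if len(xs): print(n,nm,len(xs),tobase(ray(n,(xs.mean(),ys.mean()),z,p))-[60,165])
print(manip.read_state()["wrist_force"])
E
```

```text
scene knob 31 [  8.75958301 -54.76421219]
scene red 2 [ 5.21331377 83.37413799]
side knob 31 [ 10.10194834 -43.46392647]
side red 14 [-3.97616524 82.6052363 ]
[-8.07199391 -1.60735404  9.29636638]
```

```bash
python3 - <<'E'
from h import *
s=manip.read_state();print(s["clock"],s["eef_pos"],s["wrist_force"],s["finger_gap"]);print(manip.sign_off())
E
```

```text
16.85 [541.4371632  -38.98422477  22.44205819] [-8.07199391 -1.60735404  9.29636638] 33.94326260824324
the job is handed in; nothing more can be done
None
```

The handwheel is turned, the wedge is in under the panel, and I handed the job in at 16.9 s still gripping it; there was no verdict.

**Handwheel:** I cranked it by the knob to about 3.14–3.18 rad, judged from where the gripper let go. The visible bit of red finger sits about 83 mm from the wheel's axis, straight away from the panel. My image check of the knob was off sideways by 9–10 mm in both views and disagreed between them along the finger. I put that down to the height I assumed for it, and trusted the gripper's position instead.

**Wedge and panel:**
- **Position:** the wedge lies flat on the board, centred to within 0.5 mm. The panel slid back about 2.5 mm, as far as the fence allows. The black line is within about 1 mm of the panel's edge.
- **Forces:** the wrist reads about 8 N against the push and 9 N upwards, steady.
- **Lift, by wedge position:** about 3.9 mm.
- **Lift, by images:** my first image check gave only about 2 mm, but its patches included parts that do not move. A second check on the panel's face gave 3.7 ± 1.6 mm just before the last 2 mm push. That check crashed on the final pictures, though the front corner had shifted by roughly 4 mm in one view.

I could not see the black line meet the edge in the final pose, because the gripper's bar hid it. I made no separate check of the back edge staying down or of the bystanders. Nothing in the pictures or forces suggested I had touched anything else.

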